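# Set a film-feed shaft to its flat and tighten the pulley's setscrew

## Task

On the film-feed station of the tray sealer, turn the shaft by its red crank until the flat on the shaft faces straight up at the setscrew in the pulley hub, and let go of the crank. Then take the red T-handle hex key from the orange block, seat it fully in the setscrew and turn it clockwise until the screw is snug on the flat, to about 0.3 N m and no more. Let go and leave the key standing in the screw, with everything else on the table left where it is.

Things in the scene. Friction and masses are not known exactly. Their poses are not given: they have to be found in the camera images.
- station: Film-feed station, fixed: base 120 x 170 x 12 mm, two white bearing stands, dark toothed pulley with red locking block, and an aluminium hub with a square boss 48 x 48 mm. Origin on the table under the boss's middle; z up, y along the shaft (crank at the -y end). Shaft axis 60 mm up; tops at 97 mm at most. Pulley and hub are locked; the shaft, 24 mm thick, turns inside them.
- bore (a point): Fixed point, centre of the boss's top face, 90 mm above the table, on the dark setscrew's vertical axis; station's axes. The screw stands 2 to 5 mm proud of it. In its top is a hexagon socket: 17.8 mm across flats, 15 mm deep, the upper 2.5 mm flared to 22 mm. A seated key's tip is 9.5 to 12 mm below this point (up to 15 when tight); a key not yet in stops above 4 mm below.
- setscrew: The setscrew's tip, hidden in the hub; origin on the shaft's axis, sinking with the screw 2.5 mm per radian clockwise (seen from above). It turns with a drag of 0.06 to 0.15 N m for an unknown 0.65 to 1.3 rad (plus up to 0.2 rad of play); then the tip meets the flat and the torque climbs 0.3 to 0.75 N m per radian. 0.3 N m (60 N on the flat) is right, 0.2 barely snug, 0.4 too much. Leaning on the key adds drag.
- shaft: Shaft with red crank; origin on its axis below the bore, y away from the crank, z out of the middle of the flat. The flat is 12 mm wide, brass coloured, along the whole shaft. Crank arm and black pin stand on the flat's side: pin straight above the shaft = flat facing the setscrew. It turns with a drag of 0.12 N m and stays where it is left.
- shaft_axis (a point): Fixed point on the shaft's axis, 60 mm above the table, in the plane of the middle of the crank pin (110 mm towards -y from the boss).
- crank_pin (a point): Middle of the black crank pin (its grasp point): a pin 16 mm thick and 50 mm long, parallel to the shaft, 45 mm from the shaft's axis, beginning at the crank arm and running to -y. It can be pinched from above, across, and led round in an arc; it turns easily in the jaws.
- hexkey: T-handle hex key, loose, 0.22 kg, plumb in the orange block. Origin: centre of its lower tip, z up. Round pilot 15 mm thick to z 4 mm; hexagon shank to 62 mm, 17 mm across flats, two flats square to its x; collar 34 mm wide to 68 mm; red bar 76 mm along x, 14 mm along y, z 68 to 100 mm: grip it across y at z 90 mm. It enters the socket within 5 degrees of a match (every 60).
- block: Orange tool block, fixed, 80 x 80 x 64 mm, with a 24 mm square hole in which the key hangs by its collar (key tip 2 mm above the table). Origin on the table under its centre. The angle of the hexagon socket in the setscrew is not given and differs each time: find it by feel or sight.
- meal_a: Sealed meal tray, 185 x 235 x 40 mm, a bystander. Origin under its centre.
- meal_b: Another sealed meal tray, 185 x 235 x 40 mm, a bystander. Origin under its centre.
- tub: Blue parts tub, 90 x 120 x 35 mm, a bystander. Origin under its centre.
- screwdriver: Yellow screwdriver lying on the table, a bystander. Origin under its middle.
- wrench: Steel wrench lying on the table, a bystander. Origin under its middle.
- spray: White bottle with a blue cap, 70 mm wide, 190 mm high, a bystander. Origin under its centre.
- label_roll: Roll of paper labels, 100 mm wide, 50 mm high, a bystander. Origin under its centre.
- spare_collar: Spare steel shaft collar, 44 mm wide, 15 mm high, a bystander. Origin under its centre.

How it is judged (in metres and radians):
On the way, in this order (a step that is already met when the one before it is completed fails the run):
1. the flat on the shaft faces the setscrew (within 5 degrees) and the crank has been let go (angle between the z axis of shaft and the z axis of station, either way round below 0.09 rad and contact force between the fingers and shaft below 0.1 N), for 0.2 s.
2. the hex key is seated in the setscrew's socket (z of hexkey in the frame of bore below -0.008 m and horizontal distance between hexkey and bore below 0.004 m and angle between hexkey's own z axis and vertical below 0.15 rad), for 0.2 s.
3. the setscrew is snug on the flat (all of step 2 and angle between the z axis of shaft and the z axis of station, either way round below 0.09 rad and contact force between setscrew and shaft above 20 N), for 0.2 s.
At the end, for the whole second after the job is handed in: The flat faces the setscrew within 5 degrees, the setscrew presses on it with at least 20 N (about 0.2 N m of tightening), and the key stands released and at rest, fully down in the socket (tip at least 8 mm below the boss's top, within 4 mm of its axis, leaning less than 8 degrees) (all of step 3 and linear speed of hexkey below 0.02 m/s); the robot touches nothing.
It fails at once if the setscrew is overtightened (more than 150 N on the flat, over 0.4 N m) (contact force between setscrew and shaft above 150 N).
It fails at once if the robot itself pushes on the station with more than 40 N (contact force between the arm and station above 40 N).
It fails at once if a bystander is displaced by more than 20 mm (distance of any of meal_a, meal_b, tub, screwdriver, wrench, spray, label_roll, spare_collar from where it was at the start of the episode above 0.02 m).
It also fails if it takes over 64 s, if anything falls off the work surface, if the arm or the gripper's body presses on something with over 40 N, if the wrist force passes 120 N, or if a joint passes its speed limit or range.

## Robot

A 6-joint arm with a two-finger parallel gripper is mounted at the origin on the work surface. World frame = base frame: x ahead of the robot, y to its left, z up, the work surface at z = 0. Lengths are in m, angles in degrees, forces in N, time in s.
With the tool pointing down it reaches from about 0.25 to 0.775 m from the base axis. Payload 4 kg.
Tool frame: the origin (TCP) lies at the very end of the fingers, on their centre line; the grasp point (between the pads) lies grip_point_offset behind it (grip_point_offset is the distance from the TCP to the grasp point, in m); z points along the fingers, y is the line along which they close (so a half turn about z gives the same grasp; the last joint's range is limited). The gripper opens to 94 mm and grips with 3 to 60 N. Pads are 16 mm wide; open, the fingers measure 119 mm over their backs; the gripper's body (75 mm by 177 mm) begins 78 mm behind the grasp point.
Start: joints at [-73.975, 4.996, 78.535, -0, 96.463, -5.907], TCP at [0.205, -0.51, 0.206] pointing down, gripper open.
Joint ranges: [-177.83, 177.83], [-43.37, 116.18], [15.69, 146.23], [-61.86, 241.86], [9.47, 152.12], [-147.06, 147.06]. Speed limits (degrees/s): [159.86, 159.86, 180, 180, 180, 180].

## Interface

Orientations are given as [roll, pitch, yaw] about the fixed x, y, z axes, in that order (R = Rz(yaw) Ry(pitch) Rx(roll)).
In Python, from workcell import * gives the robot as it stands. The module is installed in compiled form; this text tells all that it offers.
- The arm moves only by the tool move_arm, never from a script. Its argument "motion" is a list of rows, each a list of 7 numbers: the opening, from 0 (shut) to 1 (fully open), then the shift along the world's x, y, z in cm, then the turn, a rotation vector about the world's x, y, z in rad. A call has 1 to 8 rows; each row is the pose to reach, as a shift and turn from the pose commanded when the call began; what a row does not reach only later rows make up. A row lasts 1/10 s, in which the tool goes at most 50 mm and 8.59 degrees, less where a joint would pass 70% of its speed; a pose out of reach is approached as far as the arm can. A call with a gripper value outside its range is refused whole. The fingers move at their own pace and stop on an object; "grip_force" is the grip in N (left out, the last holds). Time passes only in rows, so rows that repeat a pose let the fingers close. It gives the time, the measured TCP pose, the force, the opening and the grip force at its end, in the units of the state.
- get_obs(): the state, without advancing time (a new reading comes with each control period).
- camera(name): name is "side" or "top"; returns a dict with "frame" (420x560x3 uint8, red, green, blue), "z_map" (420x560 float32, m along the optical axis (not along the pixel's ray), 0 where there is no reading), "camera_matrix" (3x3 intrinsics, pixels), "distortion" ([k1, k2, p1, p2, k3] as OpenCV has them; the pictures are not rectified), "world_from_camera" (4x4, takes a point from camera to world coordinates). Camera axes: x right, y down, z forward; pixel columns grow to the right and rows downward; lengths in m; the calibration is good to about 2 mm. A picture is of the moment at which its call begins.
- hand_in(): hands the job in; it is judged then, once.
The state is a dict: "time_s": time; "joint_positions": joint angles; "qd": joint speeds; "joint_efforts": joint torques, N m; "tool_pos": TCP position; "ee_rot": TCP orientation; "wrist_force": force on the tool from outside, world axes, zero at the start; "wrist_torque": the same for the moment, N m; "gripper_width": opening from 0.0 (shut) to 1.0 (fully open); "gripper_force": force on a finger pad.
Only numpy, scipy, OpenCV 4.12 (cv2) and the standard library are available. Lean on these libraries where they do the work, as an engineer would, in place of code of your own. Each camera call takes 0.05 s, during which the arm holds its last target. There are 200 camera calls.

## Working session

There is one attempt and no reset: what is moved stays moved. The work goes in short steps, Python scripts to look and compute and a tool call to move; the robot and the scene stay as the last step left them, time stands still between calls to the robot, and variables do not carry over. Pictures are saved under pics/ and viewed, at most 10 in all, crops included, and the job is handed in when it is done.

Besides the shell and the picture viewer there is one more tool, called as name(argument=value, ...), one argument or row to a line, values as JSON. move_arm: Moves the arm, as the interface text tells. Its arguments: {"type":"object","properties":{"motion":{"type":"array"},"grip_force":{"type":"number"}},"required":["motion"]}

```bash
mkdir -p pics; cat > h.py <<'E'
from workcell import *
import numpy as np, cv2
def shot(name):
    c=camera(name); np.savez(f'{name}.npz',**c); return c
def load(name): return dict(np.load(f'{name}.npz'))
def ray(c,u,v):
    p=cv2.undistortPoints(np.array([[[u,v]]],float),c['camera_matrix'],c['distortion'])[0,0]
    T=c['world_from_camera']; return T[:3,3],T[:3,:3]@np.array([p[0],p[1],1])
def at_z(c,u,v,z):
    o,d=ray(c,u,v); return o+d*(z-o[2])/d[2]
def pt(c,u,v):
    o,d=ray(c,u,v); return o+d*c['z_map'][int(round(v)),int(round(u))]
def proj(c,P):
    T=np.linalg.inv(c['world_from_camera']); q=(T[:3,:3]@np.array(P,float).reshape(-1,3).T).T+T[:3,3]
    return cv2.projectPoints(q,np.zeros(3),np.zeros(3),c['camera_matrix'],c['distortion'])[0][:,0]
def crop(c,x0,y0,x1,y1,k,fn):
    cv2.imwrite('pics/'+fn,cv2.resize(cv2.cvtColor(c['frame'][y0:y1,x0:x1],cv2.COLOR_RGB2BGR),None,fx=k,fy=k,interpolation=cv2.INTER_CUBIC))
E
python3 - <<'E'
from h import *
np.set_printoptions(precision=4,suppress=True)
for n in('top','side'):
    c=shot(n); print(n,c['world_from_camera'],c['camera_matrix'])
a=[load(n)['frame'] for n in('top','side')]
for n,f in zip(('top','side'),a): cv2.imwrite(f'pics/{n}0.png',f[:,:,::-1])
print(get_obs())
E
```

```text
top [[ 0.0201 -0.9876  0.1558  0.366 ]
 [-0.9997 -0.0176  0.0169 -0.0107]
 [-0.014  -0.1561 -0.9876  1.2191]
 [ 0.      0.      0.      1.    ]] [[409.4834   0.     282.6369]
 [  0.     409.4834 216.6905]
 [  0.       0.       1.    ]]
side [[-0.9531 -0.222   0.2057  0.3147]
 [-0.3027  0.6997 -0.6472  0.6725]
 [-0.0002 -0.6791 -0.7341  0.8608]
 [ 0.      0.      0.      1.    ]] [[414.1082   0.     282.4739]
 [  0.     414.1082 208.4479]
 [  0.       0.       1.    ]]
{'time_s': 0.1, 'joint_positions': array([-73.974 ,   5.0346,  78.6145,  -0.0013,  96.4632,  -5.9075]), 'qd': array([-0.002 , -0.1251, -0.2673,  0.0048,  0.0255,  0.0029]), 'joint_efforts': array([  0.0017, -34.1253, -30.3301,   0.0719,   0.0305,  -0.0001]), 'tool_pos': array([ 0.2053, -0.5097,  0.2044]), 'ee_rot': array([-179.8882,   -0.0103,   21.9334]), 'wrist_force': array([-0.1238, -0.2062,  0.3569]), 'wrist_torque': array([-0.0315,  0.0138, -0.0975]), 'gripper_force': 0.0, 'gripper_width': 1.0026898194352603}
```

View pics/top0.png

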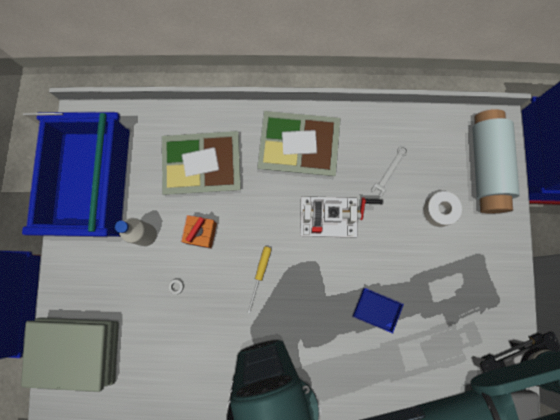

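View pics/side0.png

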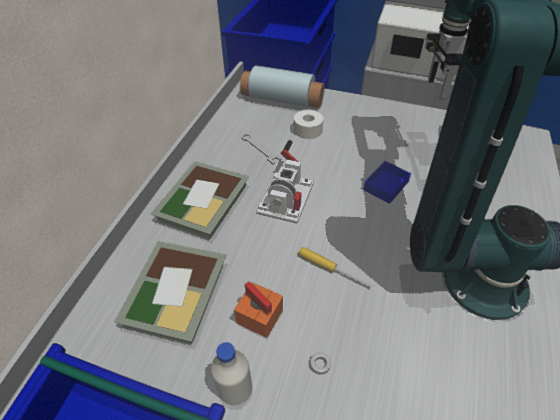

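The top view shows the station at about (332,214) with its crank at (370,203), and the block with the key at (198,231). The side view shows the station at (285,190) and the block at (259,305). I'll enlarge both.

```bash
python3 - <<'E'
from h import *
c=load('top'); s=load('side')
def g(c,x0,y0,w,h,k): return cv2.resize(c['frame'][y0:y0+h,x0:x0+w,::-1],None,fx=k,fy=k,interpolation=cv2.INTER_CUBIC)
A=g(c,295,180,100,75,8); cv2.imwrite('pics/c1.png',A)
B=np.hstack([g(c,175,205,50,50,8),g(s,232,275,50,50,8)]); C=g(s,250,130,100,25*1,8)
cv2.imwrite('pics/c2.png',B)
np.set_printoptions(precision=4,suppress=True)
E
```

```text
(no output)
```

View pics/c1.png

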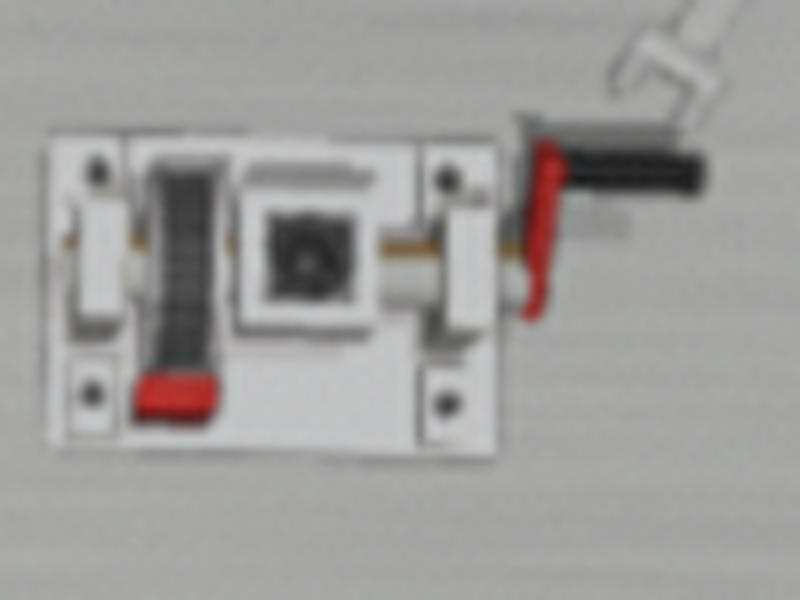

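View pics/c2.png

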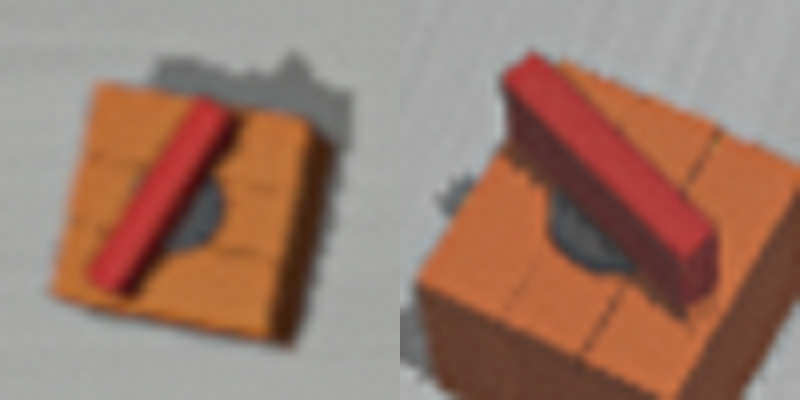

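c1 shows the boss centre near crop (310,258), the base corners at (48,132), (497,140), (497,457) and (48,450), and the pin from (562,170) to (705,175). c2 shows the red bar's top face running from (218,100) to (106,285) in the top view. In the side view it runs from (528,62) to (698,240).

```bash
python3 - <<'E'
from h import *
np.set_printoptions(precision=4,suppress=True)
c=load('top'); s=load('side')
f=lambda x0,y0,u,v,k=8:(x0+(u+.5)/k-.5,y0+(v+.5)/k-.5)
T=lambda u,v:f(295,180,u,v)
print('base corners z.012'); B=[]
for q in[(48,132),(497,140),(497,457),(48,450)]: B.append(at_z(c,*T(*q),.012)); print(B[-1])
B=np.array(B); print('ctr',B.mean(0)); print('yaw',[np.degrees(np.arctan2(-d[0],d[1])) for d in (B[0]-B[1],B[3]-B[2])],np.linalg.norm(B[0]-B[1]),np.linalg.norm(B[0]-B[3]))
print('boss c',at_z(c,*T(308.5,263),.09),'depth',pt(c,*T(355,320)),pt(c,*T(245,260)),'hole/screw',at_z(c,*T(310,258),.094),pt(c,*T(310,258)))
print('pin depth',[pt(c,*T(u,v)) for u,v in((580,171),(632,173),(690,175))])
print('shaft depth',[pt(c,*T(u,v)) for u,v in((405,260),(405,275),(405,290))], 'flat',pt(c,*T(405,248)))
print('key top ends',[at_z(c,*f(175,205,u,v),.102) for u,v in((218,100),(106,285))],[pt(c,*f(175,205,u,v)) for u,v in((212,115),(162,190),(112,275))])
print('key side ends',[at_z(s,*f(232,275,u-400,v),.102) for u,v in((528,62),(698,240))],[pt(s,*f(232,275,u-400,v)) for u,v in((540,85),(613,150),(690,235))])
E
```

```text
base corners z.012
[ 0.6201 -0.0427  0.012 ]
[ 0.6201 -0.2115  0.012 ]
[ 0.5003 -0.2105  0.012 ]
[ 0.5    -0.0443  0.012 ]
ctr [ 0.5601 -0.1272  0.012 ]
yaw [np.float64(-0.015110578014008653), np.float64(0.12314123676516801)] 0.1687972982530674 0.1201506269942596
boss c [ 0.5586 -0.1322  0.09  ] depth [ 0.5387 -0.1483  0.0907] [ 0.5594 -0.1101  0.0891] hole/screw [ 0.5597 -0.1323  0.094 ] [ 0.5623 -0.1339  0.0787]
pin depth [array([ 0.5913, -0.2259,  0.0988]), array([ 0.591 , -0.2441,  0.0986]), array([ 0.5903, -0.264 ,  0.1005])]
shaft depth [array([ 0.5633, -0.1683,  0.0726]), array([ 0.5576, -0.1681,  0.0741]), array([ 0.5526, -0.1684,  0.072 ])] flat [ 0.5681 -0.1688  0.0694]
key top ends [array([0.5371, 0.2328, 0.102 ]), array([0.4719, 0.2685, 0.102 ])] [array([0.532 , 0.235 , 0.1006]), array([0.5049, 0.2501, 0.105 ]), array([0.4755, 0.2668, 0.101 ])]
key side ends [array([0.5334, 0.2324, 0.102 ]), array([0.4724, 0.2696, 0.102 ])] [array([0.528 , 0.2376, 0.101 ]), array([0.5029, 0.25  , 0.1   ]), array([0.4749, 0.2688, 0.1019])]
```

```bash
python3 -c "
from h import *
import workcell; print([k for k in dir(workcell) if k[0]!='_'], grip_point_offset)"
```

```text
['IKError', 'camera', 'get_obs', 'grip_point_offset', 'hand_in'] 0.0188
```

move_arm(
  motion=[
    [0.6,4.5,3,0,0,0,0.145],
    [0.6,8.5,6,0,0,0,0.29],
    [0.6,12.5,9,0,0,0,0.435],
    [0.6,16.5,12,0,0,0,0.58],
    [0.6,20.5,15,0,0,0,0.73],
    [0.6,24.5,18,0,0,0,0.88],
    [0.6,28.5,20,0,0,0,1.03],
    [0.6,32,22,0,0,0,1.18],
  ],
  grip_force=10,
)

```text
time_s: 0.9
tool_pos: [0.5272, -0.2882, 0.2049]
ee_rot: [-180.0, -0.0, 90.0]
wrist_force: [-0.8, -0.4, 0.6]
gripper_width: 0.596
gripper_force: 0.0
```

move_arm(
  motion=[
    [0.6,3.2,2.3,-2,0,0,0],
    [0.6,6.4,4.6,-5,0,0,0],
    [0.6,6.4,4.6,-8,0,0,0],
    [0.6,6.4,4.6,-11,0,0,0],
    [0.6,6.4,4.6,-13.3,0,0,0],
    [0.6,6.4,4.6,-13.3,0,0,0],
    [0.15,6.4,4.6,-13.3,0,0,0],
    [0.15,6.4,4.6,-13.3,0,0,0],
  ],
  grip_force=10,
)

```text
time_s: 1.7
tool_pos: [0.5904, -0.2449, 0.0746]
ee_rot: [179.8, 0.1, 89.5]
wrist_force: [-0.3, -0.0, -0.1]
gripper_width: 0.468
gripper_force: 0.0
```

move_arm(
  motion=[
    [0,0,0,0,0,0,0],
    [0,0,0,0,0,0,0],
    [0,0,0,0,0,0,0],
    [0,0,0,0,0,0,0],
    [0,0,0,0,0,0,0],
  ],
  grip_force=10,
)

```text
time_s: 2.2
tool_pos: [0.5929, -0.2447, 0.0747]
ee_rot: [179.5, 0.1, 89.6]
wrist_force: [6.3, -0.8, 0.2]
gripper_width: 0.166
gripper_force: 10.0
```

move_arm(
  motion=[
    [0,-0.3,0,0.3,0,0,0],
    [0,-0.65,0,0.6,0,0,0],
    [0,-1.0,0,0.85,0,0,0],
    [0,-1.4,0,1.1,0,0,0],
    [0,-1.85,0,1.25,0,0,0],
    [0,-2.3,0,1.4,0,0,0],
    [0,-2.75,0,1.45,0,0,0],
    [0,-3.2,0,1.5,0,0,0],
  ],
  grip_force=15,
)

```text
time_s: 3.0
tool_pos: [0.5636, -0.2447, 0.0929]
ee_rot: [179.1, 0.2, 89.6]
wrist_force: [7.2, 1.4, 7.7]
gripper_width: 0.166
gripper_force: 15.0
```

move_arm(
  motion=[
    [0,0,0,0,0,0,0],
    [0,0,0,0,0,0,0],
    [0,0,0,0,0,0,0],
  ],
)

```text
time_s: 3.3
tool_pos: [0.5626, -0.2447, 0.0928]
ee_rot: [179.2, 0.2, 89.6]
wrist_force: [5.5, 2.2, 8.2]
gripper_width: 0.161
gripper_force: 15.0
```

move_arm(
  motion=[
    [0,-0.2,0,0,0,0,0],
    [0,-0.4,0,0,0,0,0],
    [0,-0.4,0,0,0,0,0],
    [0,-0.4,0,0,0,0,0],
  ],
)

```text
time_s: 3.7
tool_pos: [0.5581, -0.2446, 0.0921]
ee_rot: [179.3, 0.2, 89.6]
wrist_force: [4.7, 1.7, 7.7]
gripper_width: 0.165
gripper_force: 15.0
```

```bash
python3 - <<'E'
from h import *
c=shot('top'); s=shot('side')
g=lambda c,x0,y0,w,h,k: cv2.resize(c['frame'][y0:y0+h,x0:x0+w,::-1],None,fx=k,fy=k,interpolation=cv2.INTER_CUBIC)
cv2.imwrite('pics/d.png',np.hstack([g(c,330,180,65,70,6),g(s,250,125,65,70,6)]))
print(get_obs())
E
```

```text
{'time_s': 3.8, 'joint_positions': array([-29.11847783,  14.61239601,  80.43889277,   0.21416448,
        84.23512514, -28.72211012]), 'qd': array([ 0.0199036 ,  0.00189509, -0.00209578,  0.04004792,  0.14868266,
        0.01135129]), 'joint_efforts': array([-2.16436453e+00, -3.52945590e+01, -2.35570067e+01, -1.34594131e+00,
        1.48815673e+00, -1.31267763e-02]), 'tool_pos': array([ 0.55814074, -0.24461207,  0.09215651]), 'ee_rot': array([1.79271723e+02, 1.55810404e-01, 8.95824569e+01]), 'wrist_force': array([4.2968076 , 1.44798923, 7.08775535]), 'wrist_torque': array([ 0.22456996, -1.26320199,  0.00297461]), 'gripper_force': 15.00172957777977, 'gripper_width': 0.1664026834069248}
```

View pics/d.png

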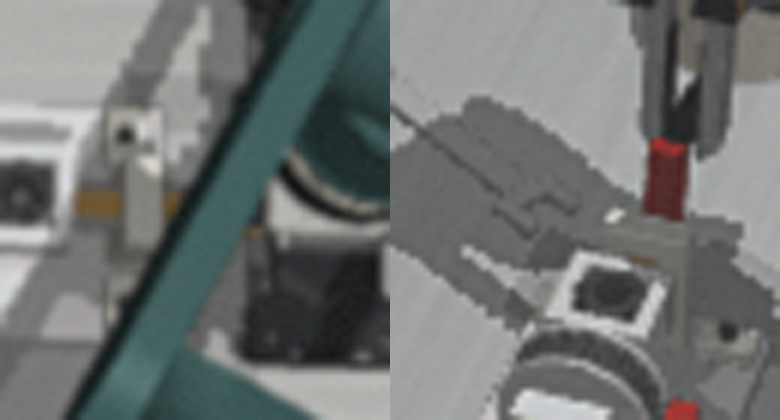

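The pin stands about upright between the jaws, and the brass flat shows on top of the shaft. I'll back off slightly, release and lift, then check.

move_arm(
  motion=[
    [0,0.2,0,0.2,0,0,0],
    [0,0.2,0,0.3,0,0,0],
    [0.3,0.2,0,0.3,0,0,0],
    [0.6,0.2,0,0.3,0,0,0],
    [0.6,0.2,0,0.3,0,0,0],
    [0.6,0.2,0,3,0,0,0],
    [0.6,0.2,0,6,0,0,0],
    [0.6,0.2,0,9,0,0,0],
  ],
)

```text
time_s: 4.6
tool_pos: [0.5541, -0.244, 0.177]
ee_rot: [-179.8, -0.1, 89.5]
wrist_force: [0.6, -0.1, 0.2]
gripper_width: 0.593
gripper_force: 0.0
```

move_arm(
  motion=[
    [0.6,-1,3,1,0,0,0.13],
    [0.6,-2,7,2,0,0,0.26],
    [0.6,-3,11,2,0,0,0.39],
    [0.6,-4,15,2,0,0,0.52],
    [0.6,-5,20,2,0,0,0.65],
    [0.6,-5,25,2,0,0,0.78],
    [0.6,-5,30,2,0,0,0.92],
    [0.6,-5,35,2,0,0,1.05],
  ],
)

```text
time_s: 5.4
tool_pos: [0.5042, 0.1062, 0.1969]
ee_rot: [-179.9, -0.1, 150.0]
wrist_force: [0.8, 0.6, -0.3]
gripper_width: 0.603
gripper_force: 0.0
```

```bash
python3 - <<'E'
from h import *
c=shot('top'); s=shot('side')
g=lambda c,x0,y0,w,h,k: cv2.resize(c['frame'][y0:y0+h,x0:x0+w,::-1],None,fx=k,fy=k,interpolation=cv2.INTER_CUBIC)
cv2.imwrite('pics/e.png',np.hstack([g(c,320,185,65,70,6),g(s,255,125,65,70,6)]))
print(get_obs())
E
```

```text
{'time_s': 5.5, 'joint_positions': array([  5.92998133,   0.81440624,  83.90672037,   0.12359585,
        95.4192847 , -54.30561812]), 'qd': array([-5.120996  , -0.28460465,  0.38024088, -4.4649302 ,  0.1088297 ,
        1.05400384]), 'joint_efforts': array([  1.58868905, -30.83081603, -30.30712366,   0.4726872 ,
         0.03812487,  -0.11254747]), 'tool_pos': array([0.50379991, 0.10999066, 0.19663192]), 'ee_rot': array([179.9819657 ,  -0.18583129, 150.24715075]), 'wrist_force': array([ 0.06049457,  0.40220829, -0.55351397]), 'wrist_torque': array([-0.06805598, -0.12422266,  0.06886196]), 'gripper_force': 0.0, 'gripper_width': 0.604469043987924}
```

View pics/e.png

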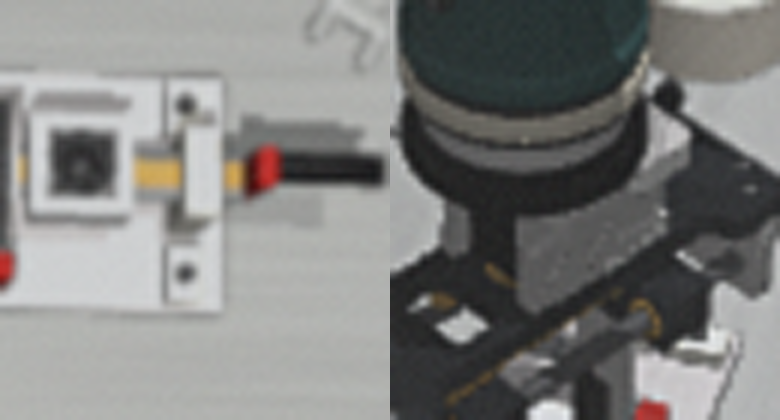

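The flat shows at crop (150,172), the pin runs from (285,167) to (380,170), and the boss centre is near (83,162). I'll check the angle.

```bash
python3 - <<'E'
from h import *
np.set_printoptions(precision=4,suppress=True)
c=load('top'); T=lambda u,v:(320+(u+.5)/6-.5,185+(v+.5)/6-.5)
# pin: dark pixels in columns; flat: yellow pixels; report centroid rows (subpixel)
F=c['frame'].astype(float)
def cen(u0,u1,v0,v1,w):
    p=w(F[v0:v1,u0:u1]); vv,uu=np.mgrid[v0:v1,u0:u1]; return (uu*p).sum()/p.sum(),(vv*p).sum()/p.sum()
pin=cen(369,381,207,220,lambda f:np.clip(110-f.max(2),0,None))
flat=cen(343,350,207,221,lambda f:np.clip(f[...,0]-f[...,2]-25,0,None))
flat2=cen(358,361,207,221,lambda f:np.clip(f[...,0]-f[...,2]-25,0,None))
print(pin,at_z(c,*pin,.105),flat,at_z(c,*flat,.0704),flat2,at_z(c,*flat2,.0704))
for u in (345,347): print([tuple(int(x) for x in F[v,u]) for v in range(205,224)])
print('pin depth',pt(c,*pin), 'boss',[at_z(c,*T(*q),.09) for q in((30,108),(132,113),(128,217),(27,213))])
sc=cen(327,341,205,219,lambda f:np.clip(120-f.max(2),0,None)); print(sc,at_z(c,*sc,.09))
E
```

```text
(np.float64(374.51375915172935), np.float64(212.59782883110324)) [ 0.5577 -0.2449  0.105 ] (np.float64(346.01526717557255), np.float64(213.46385271665918)) [ 0.5596 -0.171   0.0704] (np.float64(358.8277066356228), np.float64(213.76251455180443)) [ 0.5594 -0.2074  0.0704]
[(209, 212, 213), (208, 211, 212), (197, 199, 200), (168, 167, 167), (145, 144, 145), (126, 126, 126), (150, 139, 115), (191, 163, 103), (203, 168, 93), (203, 166, 89), (199, 166, 104), (168, 155, 138), (146, 147, 146), (153, 154, 154), (183, 180, 179), (194, 192, 192), (200, 202, 202), (206, 207, 208), (205, 206, 207)]
[(147, 147, 148), (143, 145, 144), (132, 131, 129), (138, 135, 135), (136, 136, 136), (124, 124, 123), (149, 138, 114), (191, 162, 102), (204, 170, 94), (206, 169, 91), (201, 167, 105), (170, 158, 141), (145, 146, 144), (133, 133, 134), (141, 138, 137), (143, 142, 140), (144, 142, 140), (145, 144, 142), (156, 154, 153)]
pin depth [ 0.5569 -0.244   0.1094] boss [array([ 0.5862, -0.1082,  0.09  ]), array([ 0.5847, -0.1559,  0.09  ]), array([ 0.5355, -0.1539,  0.09  ]), array([ 0.5366, -0.107 ,  0.09  ])]
(np.float64(333.30156219102236), np.float64(211.63772987937512)) [ 0.5609 -0.1327  0.09  ]
```

The pin reads about 2.5 mm short of vertical, roughly 3° and inside the 5° limit, so I'll nudge it for margin.

move_arm(
  motion=[
    [0.5,0,-4,0,0,0,-0.13],
    [0.5,1,-9,0,0,0,-0.26],
    [0.5,2,-14,0,0,0,-0.39],
    [0.5,3,-19,0,0,0,-0.52],
    [0.5,4,-24,0,0,0,-0.65],
    [0.5,5,-29,-1,0,0,-0.78],
    [0.5,5.8,-33,-1,0,0,-0.92],
    [0.5,5.8,-35,-2,0,0,-1.05],
  ],
)

```text
time_s: 6.3
tool_pos: [0.5626, -0.2506, 0.1767]
ee_rot: [-179.9, 0.1, 88.9]
wrist_force: [-0.3, -0.1, -0.3]
gripper_width: 0.502
gripper_force: 0.0
```

move_arm(
  motion=[
    [0.5,0,0,-3,0,0,0],
    [0.5,0,0,-6,0,0,0],
    [0.5,0,0,-9,0,0,0],
    [0.5,0,0,-9,0,0,0],
    [0.15,0,0,-9,0,0,0],
    [0.1,0,0,-9,0,0,0],
    [0.1,0,0,-9,0,0,0],
    [0.1,0,0,-9,0,0,0],
  ],
  grip_force=10,
)

```text
time_s: 7.1
tool_pos: [0.5633, -0.2459, 0.0896]
ee_rot: [180.0, 0.1, 89.5]
wrist_force: [-3.8, -0.1, 3.0]
gripper_width: 0.198
gripper_force: 1.5
```

move_arm(
  motion=[
    [0.1,0,0,0,0,0,0],
    [0.1,0,0,0,0,0,0],
  ],
)

```text
time_s: 7.3
tool_pos: [0.5636, -0.2458, 0.0893]
ee_rot: [179.9, 0.1, 89.5]
wrist_force: [-4.0, -0.7, 5.6]
gripper_width: 0.168
gripper_force: 10.0
```

move_arm(
  motion=[
    [0.1,-0.15,0,0,0,0,0],
    [0.1,-0.2,0,0,0,0,0],
    [0.5,-0.2,0,0,0,0,0],
    [0.5,-0.2,0,0,0,0,0],
    [0.5,-0.2,0,0,0,0,0],
    [0.5,-0.2,0,3,0,0,0],
    [0.5,-0.2,0,6,0,0,0],
    [0.5,-0.2,0,10,0,0,0],
  ],
)

```text
time_s: 8.1
tool_pos: [0.5601, -0.2443, 0.1855]
ee_rot: [-179.7, -0.2, 89.5]
wrist_force: [0.5, -0.0, -0.4]
gripper_width: 0.5
gripper_force: 0.0
```

move_arm(
  motion=[
    [0.6,-1,3,1,0,0,0.13],
    [0.6,-2,7,2,0,0,0.26],
    [0.6,-3,11,2,0,0,0.39],
    [0.6,-4,15,2,0,0,0.52],
    [0.6,-5,20,2,0,0,0.65],
    [0.6,-5.5,25,2,0,0,0.78],
    [0.6,-5.5,30,2,0,0,0.92],
    [0.6,-5.5,35,2,0,0,1.05],
  ],
)

```text
time_s: 8.9
tool_pos: [0.5056, 0.1055, 0.2071]
ee_rot: [-180.0, -0.0, 150.0]
wrist_force: [0.5, 1.4, -0.4]
gripper_width: 0.598
gripper_force: 0.0
```

```bash
cat >> h.py <<'E'
def pinflat(c):
    F=c['frame'].astype(float)
    def cen(u0,u1,v0,v1,w):
        p=w(F[v0:v1,u0:u1]); vv,uu=np.mgrid[v0:v1,u0:u1]; return (uu*p).sum()/p.sum(),(vv*p).sum()/p.sum()
    pin=cen(369,381,207,220,lambda f:np.clip(110-f.max(2),0,None))
    flat=cen(343,350,207,221,lambda f:np.clip(f[...,0]-f[...,2]-25,0,None))
    return pin,at_z(c,*pin,.105),flat,at_z(c,*flat,.0704)
E
python3 - <<'E'
from h import *
c=shot('top'); print(pinflat(c)); print(get_obs())
E
```

```text
((np.float64(374.4632853898562), np.float64(210.58036840777189)), array([ 0.56330436, -0.2448768 ,  0.105     ]), (np.float64(346.0300230946882), np.float64(212.94780600461894)), array([ 0.56113804, -0.17100957,  0.0704    ]))
{'time_s': 8.95, 'joint_positions': array([  6.08724346,   0.80345991,  82.76350846,   0.42691733,
        96.47931554, -54.55609327]), 'qd': array([-5.22736733, -0.5298152 ,  0.98559874, -3.77334752,  1.33110178,
        3.41613872]), 'joint_efforts': array([ -4.33058918, -31.04153395, -29.41138923,  -1.6964088 ,
         0.20668844,  -0.13503848]), 'tool_pos': array([0.50477227, 0.1133625 , 0.20686314]), 'ee_rot': array([179.68112189,  -0.28357326, 150.69213   ]), 'wrist_force': array([-1.04979152,  2.5700573 , -0.61088323]), 'wrist_torque': array([ 0.1043102 , -0.06814168, -0.03574815]), 'gripper_force': 0.0, 'gripper_width': 0.6004169213587804}
```

The pin now sits 3 mm past vertical. Both readings put the shaft axis at x = 0.5603, so I'll make one more fine correction.

move_arm(
  motion=[
    [0.5,0,-4,0,0,0,-0.13],
    [0.5,1,-9,0,0,0,-0.26],
    [0.5,2,-14,0,0,0,-0.39],
    [0.5,3,-19,0,0,0,-0.52],
    [0.5,4,-24,0,0,0,-0.65],
    [0.5,5,-29,-1,0,0,-0.78],
    [0.5,5.1,-33,-2,0,0,-0.92],
    [0.5,5.1,-35,-3,0,0,-1.05],
  ],
)

```text
time_s: 9.75
tool_pos: [0.5566, -0.2505, 0.1755]
ee_rot: [-179.9, 0.0, 89.0]
wrist_force: [0.5, -0.0, -0.3]
gripper_width: 0.501
gripper_force: 0.0
```

move_arm(
  motion=[
    [0.5,0,0,-3,0,0,0],
    [0.5,0,0,-6,0,0,0],
    [0.5,0,0,-9,0,0,0],
    [0.5,0,0,-9,0,0,0],
    [0.15,0,0,-9,0,0,0],
    [0.1,0,0,-9,0,0,0],
    [0.1,0,0,-9,0,0,0],
    [0.1,0,0,-9,0,0,0],
  ],
)

```text
time_s: 10.55
tool_pos: [0.5599, -0.247, 0.0903]
ee_rot: [179.6, 0.1, 89.6]
wrist_force: [3.7, 0.4, 2.8]
gripper_width: 0.197
gripper_force: 1.7
```

move_arm(
  motion=[
    [0.1,0,0,0,0,0,0],
    [0.1,0,0,0,0,0,0],
  ],
)

```text
time_s: 10.75
tool_pos: [0.5598, -0.2471, 0.0903]
ee_rot: [179.6, 0.1, 89.6]
wrist_force: [4.0, -0.2, 6.1]
gripper_width: 0.168
gripper_force: 10.0
```

move_arm(
  motion=[
    [0.1,0.15,0,0.1,0,0,0],
    [0.1,0.15,0,0.2,0,0,0],
    [0.5,0.15,0,0.2,0,0,0],
    [0.5,0.15,0,0.2,0,0,0],
    [0.5,0.15,0,0.2,0,0,0],
    [0.5,0.15,0,3,0,0,0],
    [0.5,0.15,0,7,0,0,0],
    [0.5,0.15,0,11,0,0,0],
  ],
)

```text
time_s: 11.55
tool_pos: [0.5577, -0.2458, 0.1968]
ee_rot: [-179.8, -0.1, 89.5]
wrist_force: [0.4, -1.0, 0.0]
gripper_width: 0.5
gripper_force: 0.0
```

move_arm(
  motion=[
    [0.6,-1,3,1,0,0,0.13],
    [0.6,-2,7,1,0,0,0.26],
    [0.6,-3,11,1,0,0,0.39],
    [0.6,-4,15,1,0,0,0.52],
    [0.6,-5,20,1,0,0,0.65],
    [0.6,-5.4,25,1,0,0,0.78],
    [0.6,-5.4,30,1,0,0,0.92],
    [0.6,-5.4,35,1,0,0,1.05],
  ],
)

```text
time_s: 12.35
tool_pos: [0.5037, 0.1041, 0.207]
ee_rot: [-179.9, -0.1, 150.0]
wrist_force: [1.0, 0.2, 0.9]
gripper_width: 0.6
gripper_force: 0.0
```

```bash
python3 - <<'E'
from h import *
c=shot('top'); print(pinflat(c)); print(get_obs())
E
```

```text
((np.float64(374.4464907914385), np.float64(211.83997013439523)), array([ 0.55977324, -0.24477615,  0.105     ]), (np.float64(346.0060606060606), np.float64(213.23160173160173)), array([ 0.56031876, -0.17093791,  0.0704    ]))
{'time_s': 12.4, 'joint_positions': array([  5.96896877,   0.57237635,  83.00161115,   0.40666865,
        96.51583036, -54.6679998 ]), 'qd': array([-5.215749  , -0.58162878,  0.9677575 , -3.72821439,  1.13313975,
        3.37261523]), 'joint_efforts': array([ -4.31382716, -30.84084392, -29.4105041 ,  -1.69613622,
         0.20672862,  -0.13393844]), 'tool_pos': array([0.50294684, 0.11198108, 0.20682209]), 'ee_rot': array([179.72216457,  -0.30684575, 150.68354387]), 'wrist_force': array([-0.52703145,  3.11237807, -0.15900414]), 'wrist_torque': array([ 0.19869543, -0.10636421, -0.07294681]), 'gripper_force': 0.0, 'gripper_width': 0.6004482884504245}
```

The angle is now about -0.7°. On to the key.

move_arm(
  motion=[
    [0.6,0,4.5,0,0,0,0],
    [0.6,0,9,0,0,0,0],
    [0.6,0,12.5,-3,0,0,0],
    [0.6,0,14.4,-6,0,0,0],
    [0.6,0,14.4,-9,0,0,0],
    [0.6,0,14.4,-11.5,0,0,0],
    [0.6,0,14.4,-13.4,0,0,0],
    [0.6,0,14.4,-13.5,0,0,0],
  ],
)

```text
time_s: 13.2
tool_pos: [0.5019, 0.2451, 0.0682]
ee_rot: [-179.6, -0.3, 149.7]
wrist_force: [-0.6, -1.0, 0.5]
gripper_width: 0.598
gripper_force: 0.0
```

move_arm(
  motion=[
    [0.1,0,0,0,0,0,0],
    [0.1,0,0,0,0,0,0],
    [0.1,0,0,0,0,0,0],
    [0.05,0,0,0,0,0,0],
    [0.05,0,0,0,0,0,0],
    [0.05,0,0,0,0,0,0],
  ],
  grip_force=30,
)

```text
time_s: 13.8
tool_pos: [0.5059, 0.2476, 0.0735]
ee_rot: [179.8, 0.1, 149.7]
wrist_force: [0.7, 1.7, 0.3]
gripper_width: 0.144
gripper_force: 30.0
```

```bash
python3 -c "
from h import *
print(get_obs())"
```

```text
{'time_s': 13.8, 'joint_positions': array([ 20.2487011 ,  10.07764336,  88.07077009,   0.09047738,
        81.63787572, -39.46825263]), 'qd': array([ 0.1060191 ,  0.38043013,  0.01975904, -0.13047728, -0.18585991,
        0.00978711]), 'joint_efforts': array([-1.03685863e+00, -3.56277573e+01, -2.76657611e+01, -6.35791272e-01,
        7.56350588e-01, -9.34076932e-03]), 'tool_pos': array([0.50594715, 0.24755296, 0.07351661]), 'ee_rot': array([1.79778096e+02, 6.66973124e-02, 1.49703833e+02]), 'wrist_force': array([0.68242451, 1.74729248, 0.26973304]), 'wrist_torque': array([ 0.46214539, -0.43530925,  0.03323843]), 'gripper_force': 29.99788910150528, 'gripper_width': 0.14436642597379268}
```

move_arm(
  motion=[
    [0.05,0,0,0,0,0,0],
    [0.05,0,0,3,0,0,0],
    [0.05,0,0,6,0,0,0],
    [0.05,0,0,9,0,0,0],
    [0.05,0,0,12,0,0,0],
    [0.05,0,0,13,0,0,0],
    [0.05,0,0,13,0,0,0],
    [0.05,0,0,13,0,0,0],
  ],
  grip_force=60,
)

```text
time_s: 14.6
tool_pos: [0.504, 0.2459, 0.2003]
ee_rot: [-179.8, -0.1, 149.7]
wrist_force: [-0.7, -0.9, -3.7]
gripper_width: 0.144
gripper_force: 60.0
```

```bash
python3 - <<'E'
from h import *
s=shot('side'); o=get_obs(); print(o['tool_pos'],o['ee_rot'],o['wrist_force'],o['wrist_torque'])
p=o['tool_pos']; q=proj(s,[p,p+[0,0,.0285]]); print(q)
u,v=map(int,q[1]); print(u-40,v-35); crop(s,u-40,v-35,u+40,v+25,10,'k1.png')
E
```

```text
[0.50377467 0.24589858 0.19975178] [-1.79781647e+02 -1.68987895e-01  1.49697561e+02] [ 0.20472591  0.2173399  -3.13586737] [ 0.03045408 -0.09812656  0.06657397]
[[256.16137725 264.43566548]
 [255.43828467 255.69991306]]
215 220
```

View pics/k1.png

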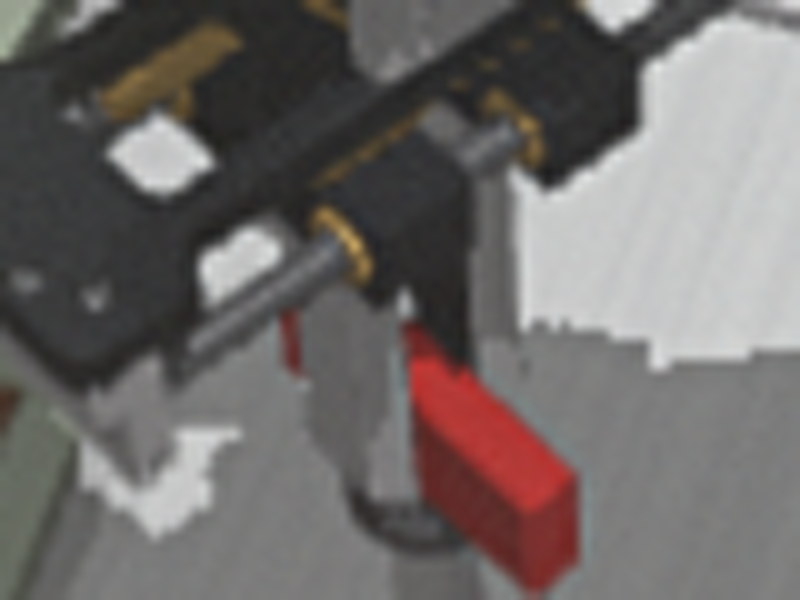

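The side crop shows the bar's near end, with top corners at (530,510) and (580,475) and bottom corners at (535,598) and (578,560). The far edge is at u≈283. I'll compare this with the model.

```bash
python3 - <<'E'
from h import *
from scipy.optimize import least_squares
np.set_printoptions(precision=4,suppress=True)
s=load('side'); p=np.array([.50377,.24590,.19975]); yaw=np.radians(149.7)
b=np.array([np.cos(yaw),np.sin(yaw),0]); n=np.array([-b[1],b[0],0]); z=np.array([0,0,1])
K=lambda u,v:np.array([215+(u+.5)/10-.5,220+(v+.5)/10-.5])
# n=( -.5,-.86): away from camera ; corners of near end
m=np.array([K(530,510),K(580,475),K(535,598),K(578,560)])
def corners(t,w,h): 
    c=p+t*b+w*n
    return np.array([c+.038*b-.007*n*k+(zz+h)*z for zz in(.0285,-.0035) for k in(s1,-s1)])
for s1 in(1,-1):
    f=lambda q:(proj(s,corners(*q))-m).ravel()
    r=least_squares(f,[0,0,0],x_scale=.01); print(s1,r.x,r.cost,r.fun)
# far end
q=proj(s,[p-.038*b+.007*n*k+zz*z+t*b for t in(0,.003) for zz in(.0285,-.0035) for k in(1,-1)]); print((q-[215,220])*10)
E
```

```text
1 [-0.0452  0.0398 -0.0903] 0.1453782700186271 [-0.1129  0.2051 -0.0747 -0.0014 -0.2023 -0.1739  0.3973 -0.0359]
-1 [-0.8179  0.6661 -1.5695] 48.88250368382185 [ 3.3527  0.5379 -3.3096  5.2673  2.9586 -5.4474 -2.9884 -0.4229]
[[307.2901 219.4273]
 [250.4902 257.781 ]
 [317.9264 318.6284]
 [262.8701 356.5827]
 [316.9852 228.5079]
 [260.1496 267.0048]
 [327.3647 327.6242]
 [272.2756 365.7155]]
```

```bash
python3 - <<'E'
from h import *
from scipy.optimize import least_squares
np.set_printoptions(precision=4,suppress=True)
s=load('side'); p=np.array([.50377,.24590,.19975]); yaw=np.radians(149.7)
b=np.array([np.cos(yaw),np.sin(yaw),0]); n=np.array([-b[1],b[0],0]); z=np.array([0,0,1])
K=lambda u,v:np.array([215+(u+.5)/10-.5,220+(v+.5)/10-.5])
m=np.array([K(530,510),K(580,475),K(535,598),K(578,560)])
for w in(0,-.002,.002):
  def cor(t,h):
    c=p+t*b+w*n
    return np.array([c+.038*b-.007*n*k+(zz+h)*z for zz in(.0285,-.0035) for k in(1,-1)])
  r=least_squares(lambda q:(proj(s,cor(*q))-m).ravel(),[0,0],x_scale=.01); print(w,r.x,r.cost,r.fun)
# finger tip silhouettes / gripper reference: bar centre vs TCP
tcp=proj(s,[p+.007*-n*1+.0285*z]);print((tcp-[215,220])*10)
# red mask extents
F=s['frame'].astype(int); M=(F[...,0]-np.maximum(F[...,1],F[...,2])>50); v,u=np.nonzero(M[220:280,215:295]); print(u.min(),u.max(),v[u==u.min()],v.min(),v.max())
# depth on the top face near end
for q in((500,450),(530,485),(550,470)):
    X=pt(s,*K(*q)); print(X,(X-p)@b,(X-p)@n,X[2]-p[2])
E
```

```text
0 [0.0038 0.0035] 1.3076195651634226 [-0.5318 -0.1127  0.2515 -0.8625 -0.5491  0.7288  0.7523  0.3376]
-0.002 [0.0063 0.0082] 1.446388593971166 [-0.5563 -0.1309  0.2703 -0.9122 -0.5694  0.7813  0.7727  0.3595]
0.002 [ 0.0013 -0.0012] 1.1785195660208307 [-0.5077 -0.0947  0.233  -0.8134 -0.5292  0.677   0.7322  0.3161]
[[375.6812 377.2044]]
41 57 [33 34 35 36 37 38 39 40] 33 58
[0.4802 0.261  0.2301] 0.027955180371131642 -0.0011837978916281174 0.0303754998305604
[0.4727 0.266  0.229 ] 0.036956929796591736 -0.0016636249591197706 0.02922842061601369
[0.47   0.2623 0.2299] 0.037387735174267134 0.002854563027676658 0.030137350040120386
```

The bar sits about 3 mm off the TCP along +b, so I'll compensate. Next I carry the key over the bore, aiming for TCP (0.563, -0.1335).

move_arm(
  motion=[
    [0.05,0.5,-4,0,0,0,0],
    [0.05,1.5,-9,0,0,0,0],
    [0.05,2.5,-14,0,0,0,0],
    [0.05,3.5,-19,0,0,0,0],
    [0.05,4.5,-24,0,0,0,0],
    [0.05,5.2,-29,0,0,0,0],
    [0.05,5.9,-34,0,0,0,0],
    [0.05,5.9,-38,0,0,0,0],
  ],
)

```text
time_s: 15.45
tool_pos: [0.5631, -0.1357, 0.1996]
ee_rot: [-179.9, -0.2, 149.7]
wrist_force: [0.6, 1.2, -2.9]
gripper_width: 0.145
gripper_force: 60.0
```

move_arm(
  motion=[
    [0.05,0,0,-0.5,0,0,0],
    [0.05,0,0,-1,0,0,0],
    [0.05,0,0,-1,0,0,0],
    [0.05,0,0,-1,0,0,0],
  ],
)

```text
time_s: 15.85
tool_pos: [0.5636, -0.1318, 0.1916]
ee_rot: [180.0, -0.1, 149.8]
wrist_force: [0.2, -0.2, -2.4]
gripper_width: 0.145
gripper_force: 60.0
```

```bash
python3 - <<'E'
from h import *
s=shot('side'); t=shot('top'); o=get_obs(); print(o['tool_pos'],o['ee_rot'],o['wrist_force'],o['wrist_torque'])
g=lambda c,x0,y0,w,h,k: cv2.resize(c['frame'][y0:y0+h,x0:x0+w,::-1],None,fx=k,fy=k,interpolation=cv2.INTER_CUBIC)
cv2.imwrite('pics/k2.png',np.hstack([g(s,258,130,55,65,9),g(t,315,185,33,65,9)]))
E
```

```text
[ 0.5640301  -0.13210884  0.19260325] [1.79985580e+02 1.67147704e-03 1.49827026e+02] [-0.53877135  0.43237662 -1.14317859] [-0.02579594 -0.13197452  0.01116048]
```

View pics/k2.png

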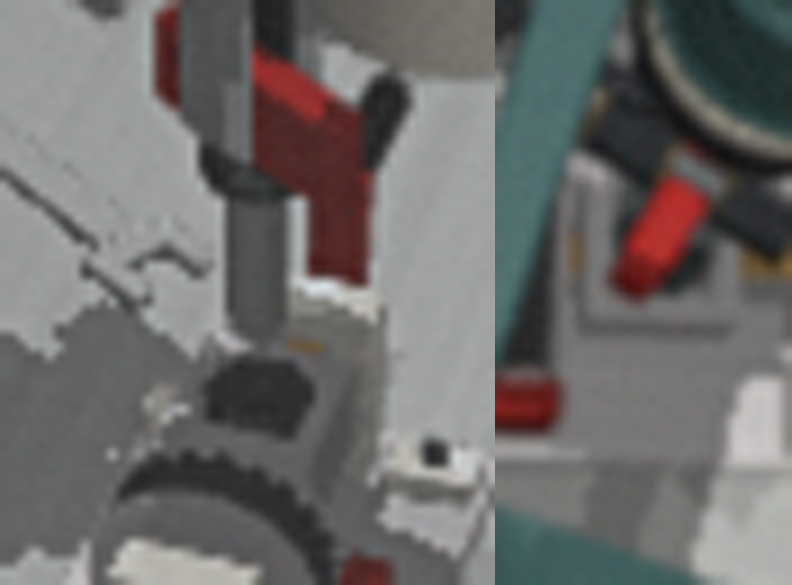

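The shank spans crop u 228–288, so its axis is at u≈258, with the tip bottom at v≈335. The screw's dark top is centred near (260,393) in the side view.

```bash
python3 - <<'E'
from h import *
np.set_printoptions(precision=4,suppress=True)
s=load('side'); p=np.array([.5640,-.1321,.1926]); b=np.array([-.8644,.5028,0])
K=lambda u,v:(258+(u+.5)/9-.5,130+(v+.5)/9-.5)
iK=lambda q:(q-[258,130]+.5)*9-.5
for t in(0,.003,.006): print(t,iK(proj(s,[p+t*b-[0,0,.0715],p+t*b-[0,0,.03]])))
print('bore',iK(proj(s,[[.5605,-.1322,.0937],[.5605,-.1322,.090]])), 'screw seen at z.0937',at_z(s,*K(260,393),.0937))
F=s['frame'].astype(int)
for v in (155,160,164,170,173,175,177): print(v,F[v,278:300].mean(1).astype(int))
E
```

```text
0 [[244.5346 322.6192]
 [245.0574 215.3183]]
0.003 [[251.3003 327.5389]
 [252.0098 220.2173]]
0.006 [[258.0847 332.4726]
 [258.982  225.1308]]
bore [[255.2653 392.5417]
 [255.1953 401.5169]] screw seen at z.0937 [ 0.5591 -0.1324  0.0937]
155 [141 158 159 162 158  76  78  83  84  78  71  81 145 167  81  49  53  56
  55  53  70 138]
160 [151  89 100 152 159  75  75  82  79  78  73  84 161 171  98  75  75  65
  53  44  74 162]
164 [153 152 157 163 162  80  76  79  79  78  72  78 120 128 132 132 113 111
 117 177 181 172]
170 [ 97  99  93  96  80  68  48  50  54  52  55  54  63  95  96  95  94  95
  95  96 101 110]
173 [ 97  93  70  49  46  48  45  49  49  50  47  46  47  47  52  95  96  95
  82  87  99 107]
175 [158 101  77  44  43  53  47  43  42  44  41  48  46  53  82 100  95  81
  78  88  98 103]
177 [ 90  94  94  92  83  83  64  63  57  52  50  46  51  82  99  95  85  79
  76  91  96 102]
```

```bash
python3 - <<'E'
from h import *
np.set_printoptions(precision=4,suppress=True)
c=load('top'); p=np.array([.5640,-.1321,.1926]); b=np.array([-.8644,.5028,0]); n=np.array([-b[1],b[0],0])
iK=lambda q:(q-[315,185]+.5)*9-.5+[495,0]
for t in(0,.003,.006):
    e=p+(t+.038)*b
    print(t,iK(proj(c,[e+.007*n+[0,0,.0285],e-.007*n+[0,0,.0285],e+.007*n-[0,0,.0035],e-.007*n-[0,0,.0035]])).round(0).tolist())
F=c['frame'].astype(int)
for v in range(204,221): print(v,(F[v,326:342,0]-F[v,326:342,1]).tolist())
E
```

```text
0 [[666.0, 282.0], [621.0, 256.0], [653.0, 300.0], [611.0, 275.0]]
0.003 [[660.0, 291.0], [616.0, 265.0], [648.0, 309.0], [605.0, 283.0]]
0.006 [[655.0, 300.0], [610.0, 274.0], [643.0, 318.0], [600.0, 292.0]]
204 [3, 2, 2, 1, -2, -4, 4, 23, 43, 23, 4, -3, -4, 1, 3, 4]
205 [2, 3, 1, 0, -2, -4, 18, 66, 102, 97, 58, 17, -1, 0, 2, 3]
206 [2, 4, 2, -1, -4, -2, 48, 105, 128, 128, 113, 79, 31, 2, 2, 0]
207 [2, 1, 1, -1, -5, 17, 83, 123, 129, 131, 131, 117, 59, 11, 2, 0]
208 [1, 2, 0, -4, 2, 51, 108, 126, 129, 130, 130, 110, 53, 9, 0, -3]
209 [1, 0, -2, -2, 32, 92, 122, 129, 127, 130, 115, 70, 20, 0, -4, -1]
210 [1, -1, -4, 13, 71, 118, 128, 127, 129, 123, 89, 30, 0, -5, -2, -3]
211 [2, -2, -5, 41, 106, 126, 130, 127, 130, 115, 57, 6, -5, -3, 2, -1]
212 [1, -2, 4, 59, 116, 127, 129, 129, 126, 95, 35, -1, -2, 1, 1, 1]
213 [0, 0, 15, 63, 92, 103, 121, 125, 113, 66, 12, -5, -1, 0, 2, 2]
214 [1, 7, 33, 69, 78, 83, 97, 96, 72, 27, -3, -3, -2, 1, 0, 3]
215 [1, 14, 41, 66, 72, 81, 75, 64, 29, 0, -5, -1, 3, 0, 0, 3]
216 [3, 14, 35, 58, 66, 72, 65, 35, 5, -4, 0, 1, 2, 2, 1, 2]
217 [1, 5, 17, 32, 48, 43, 27, 7, -2, -1, -1, 1, 1, 0, 2, 1]
218 [0, 1, 6, 12, 22, 18, 4, 0, 0, 0, 0, 1, 1, -1, 1, 0]
219 [2, 1, 0, 3, 6, 3, 1, 2, 0, 3, 3, 0, 2, 2, 0, 1]
220 [1, 1, 1, 1, 1, 2, 2, 1, 2, 2, 2, 2, 1, 2, 0, 0]
```

move_arm(
  motion=[
    [0.05,0,-0.1,-0.8,0,0,0],
    [0.05,0,-0.1,-1.6,0,0,0],
    [0.05,0,-0.1,-2.3,0,0,0],
    [0.05,0,-0.1,-2.5,0,0,0],
    [0.05,0,-0.1,-2.7,0,0,0],
    [0.05,0,-0.1,-2.9,0,0,0],
    [0.05,0,-0.1,-3.1,0,0,0],
    [0.05,0,-0.1,-3.2,0,0,0],
  ],
)

```text
time_s: 16.75
tool_pos: [0.564, -0.1346, 0.1605]
ee_rot: [180.0, 0.0, 149.7]
wrist_force: [0.6, -0.4, -2.9]
gripper_width: 0.148
gripper_force: 60.0
```

move_arm(
  motion=[
    [0.05,0,0,0,0,0,0],
    [0.05,0,0,0,0,0,0],
    [0.05,0,0,0,0,0,0],
  ],
)

```text
time_s: 17.05
tool_pos: [0.564, -0.1346, 0.1607]
ee_rot: [180.0, 0.0, 149.7]
wrist_force: [0.7, -0.1, -2.5]
gripper_width: 0.151
gripper_force: 60.0
```

move_arm(
  motion=[
    [0.05,0,0,-0.15,0,0,0],
    [0.05,0,0,-0.3,0,0,0],
    [0.05,0,0,-0.45,0,0,0],
    [0.05,0,0,-0.6,0,0,0],
    [0.05,0,0,-0.6,0,0,0],
    [0.05,0,0,-0.6,0,0,0],
  ],
)

```text
time_s: 17.65
tool_pos: [0.5644, -0.1348, 0.1577]
ee_rot: [180.0, 0.2, 149.7]
wrist_force: [-2.0, 1.3, 9.0]
gripper_width: 0.144
gripper_force: 60.0
```

```bash
python3 -c "
from h import *
print(get_obs())"
```

```text
{'time_s': 17.65, 'joint_positions': array([-1.90252497e+01,  9.48478442e+00,  7.89595993e+01, -2.06197402e-03,
        9.13612459e+01, -7.87288103e+01]), 'qd': array([-0.00704272,  0.01285541,  0.05437184,  0.00121165,  0.00189645,
        0.01095058]), 'joint_efforts': array([ 7.65999360e-02, -3.24030554e+01, -2.71046752e+01,  9.09379567e-02,
       -1.05078567e+00,  1.73425156e-02]), 'tool_pos': array([ 0.56442697, -0.13476898,  0.15773425]), 'ee_rot': array([179.96403104,   0.1910245 , 149.70344813]), 'wrist_force': array([-1.98553415,  1.25329514,  8.97011741]), 'wrist_torque': array([0.23571385, 0.55675713, 0.01990158]), 'gripper_force': 60.00354051589966, 'gripper_width': 0.1443743362785633}
```

The pilot is in, with the hexagon resting on the mouth at tip ≈ -3.8 mm. I'll search by turning counter-clockwise under a light press.

move_arm(
  motion=[
    [0.05,-0.05,0.05,-0.1,0,0,0.08],
    [0.05,-0.05,0.08,-0.1,0,0,0.16],
    [0.05,-0.04,0.1,-0.1,0,0,0.24],
    [0.05,-0.04,0.12,-0.1,0,0,0.32],
    [0.05,-0.04,0.14,-0.1,0,0,0.4],
  ],
)

```text
time_s: 18.15
tool_pos: [0.564, -0.1342, 0.1536]
ee_rot: [-179.9, 0.1, 172.8]
wrist_force: [1.3, -0.8, -1.1]
gripper_width: 0.145
gripper_force: 60.0
```

```bash
python3 -c "
from h import *
o=get_obs();print(o['wrist_torque'],o['tool_pos'])"
```

```text
[-0.39165992 -0.25336663 -0.21299973] [ 0.5639879  -0.13416832  0.15359726]
```

It dropped in. Now I'll push down to seat it and hold the angle.

move_arm(
  motion=[
    [0.05,0,0,-0.15,0,0,-0.05],
    [0.05,0,0,-0.3,0,0,-0.08],
    [0.05,0,0,-0.45,0,0,-0.08],
    [0.05,0,0,-0.6,0,0,-0.08],
    [0.05,0,0,-0.6,0,0,-0.08],
  ],
)

```text
time_s: 18.65
tool_pos: [0.5641, -0.1343, 0.1503]
ee_rot: [-179.9, 0.2, 168.0]
wrist_force: [-2.5, -2.8, 7.9]
gripper_width: 0.147
gripper_force: 60.0
```

```bash
python3 -c "
from h import *
o=get_obs();print(o['wrist_torque'],o['wrist_force'],o['tool_pos'],o['ee_rot'])"
```

```text
[-0.56352682  0.41546352 -0.05011023] [-2.49981077 -2.79958051  7.94954428] [ 0.56412032 -0.13426039  0.15026903] [-179.87973815    0.20558564  168.04042196]
```

Seated: the tip is about -11.2 mm and bottomed. I'll relieve the pressure and start turning clockwise.

move_arm(
  motion=[
    [0.05,-0.07,-0.08,0.2,0,0,0],
    [0.05,-0.08,-0.1,0.2,0,0,-0.1],
    [0.05,-0.09,-0.12,0.17,0,0,-0.2],
    [0.05,-0.1,-0.13,0.15,0,0,-0.3],
    [0.05,-0.11,-0.15,0.12,0,0,-0.4],
    [0.05,-0.11,-0.15,0.12,0,0,-0.4],
  ],
)

```text
time_s: 19.25
tool_pos: [0.5633, -0.1354, 0.1499]
ee_rot: [180.0, 0.2, 145.1]
wrist_force: [0.7, -3.9, 4.4]
gripper_width: 0.142
gripper_force: 60.0
```

```bash
python3 -c "
from h import *
o=get_obs();print(o['wrist_torque'],o['wrist_force'],o['tool_pos'],o['ee_rot'])"
```

```text
[-0.65721414 -0.30596198 -0.01553936] [ 0.67139989 -3.92105231  4.37322495] [ 0.56333197 -0.13539303  0.14994691] [179.98301873   0.19652022 145.14599165]
```

```bash
cat > m.py <<'E'
from h import *
np.set_printoptions(precision=3,suppress=True)
def meas(n=4):
    R=[]
    for i in range(n):
        if i: camera('top')
        o=get_obs(); R.append(np.r_[o['wrist_torque'],o['wrist_force'],o['tool_pos']*1000,o['ee_rot'][2]])
    R=np.array(R); m=R.mean(0); print(o['time_s'],'T',m[:3],'F',m[3:6],'P',m[6:9],'yaw',m[9],'Tz',R[:,2])
meas()
E
python3 m.py
```

```text
19.4 T [-0.726 -0.313  0.045] F [ 0.45  -3.424  5.358] P [ 563.334 -135.377  149.948] yaw 145.21480943554576 Tz [-0.016  0.058  0.059  0.08 ]
```

move_arm(
  motion=[
    [0.05,0,-0.12,0,0,0,-0.1],
    [0.05,-0.01,-0.13,-0.02,0,0,-0.2],
    [0.05,-0.03,-0.14,-0.05,0,0,-0.3],
  ],
)

```text
time_s: 19.7
tool_pos: [0.5628, -0.1362, 0.1492]
ee_rot: [179.9, 0.1, 127.9]
wrist_force: [0.8, -1.7, 5.9]
gripper_width: 0.142
gripper_force: 60.0
```

```bash
python3 m.py
```

```text
19.85 T [-0.514 -0.198  0.086] F [ 0.56  -1.652  5.623] P [ 562.791 -136.179  149.202] yaw 127.88526865223068 Tz [0.17  0.088 0.03  0.054]
```

move_arm(
  motion=[
    [0.05,-0.02,-0.05,0.15,0,0,-0.1],
    [0.05,-0.04,-0.06,0.13,0,0,-0.2],
    [0.05,-0.04,-0.06,0.13,0,0,-0.2],
  ],
)

```text
time_s: 20.15
tool_pos: [0.5622, -0.1365, 0.1488]
ee_rot: [179.9, -0.0, 116.6]
wrist_force: [2.0, -2.6, -0.8]
gripper_width: 0.143
gripper_force: 60.0
```

```bash
python3 m.py
```

```text
20.3 T [-0.578 -0.861  0.069] F [ 2.267 -1.833 -1.367] P [ 562.153 -136.521  148.82 ] yaw 116.63406398672987 Tz [0.066 0.002 0.075 0.131]
```

move_arm(
  motion=[
    [0.05,-0.02,-0.02,-0.03,0,0,-0.1],
    [0.05,-0.04,-0.03,-0.05,0,0,-0.2],
    [0.05,-0.04,-0.03,-0.05,0,0,-0.2],
  ],
)

```text
time_s: 20.6
tool_pos: [0.5616, -0.1368, 0.1483]
ee_rot: [180.0, -0.0, 105.1]
wrist_force: [2.6, -1.5, -3.1]
gripper_width: 0.145
gripper_force: 60.0
```

```bash
python3 m.py
```

```text
20.75 T [-0.546 -1.077  0.068] F [ 3.26  -1.648 -3.556] P [ 561.546 -136.736  148.338] yaw 105.16769531655822 Tz [0.047 0.086 0.054 0.085]
```

move_arm(
  motion=[
    [0.05,0.05,-0.06,-0.1,0,0,-0.1],
    [0.05,0.05,-0.06,-0.13,0,0,-0.2],
    [0.05,0.05,-0.06,-0.13,0,0,-0.2],
  ],
)

```text
time_s: 21.05
tool_pos: [0.5613, -0.137, 0.1479]
ee_rot: [-179.9, -0.1, 93.7]
wrist_force: [0.8, -0.3, 0.8]
gripper_width: 0.143
gripper_force: 60.0
```

```bash
python3 m.py
```

```text
21.2 T [-0.129 -0.295  0.08 ] F [ 1.106 -0.14   1.161] P [ 561.33  -137.076  147.873] yaw 93.71055763816727 Tz [0.027 0.089 0.086 0.116]
```

move_arm(
  motion=[
    [0.05,-0.03,0,-0.03,0,0,-0.1],
    [0.05,-0.06,0,-0.05,0,0,-0.2],
    [0.05,-0.06,0,-0.05,0,0,-0.2],
  ],
)

```text
time_s: 21.5
tool_pos: [0.5608, -0.1371, 0.1475]
ee_rot: [-180.0, -0.0, 82.2]
wrist_force: [0.3, 0.5, 2.0]
gripper_width: 0.147
gripper_force: 60.0
```

```bash
python3 m.py
```

```text
21.65 T [0.084 0.039 0.124] F [-0.259  0.734  2.63 ] P [ 560.832 -137.131  147.538] yaw 82.25398587752035 Tz [0.099 0.094 0.162 0.14 ]
```

move_arm(
  motion=[
    [0.05,-0.03,0,-0.02,0,0,-0.08],
    [0.05,-0.05,0,-0.03,0,0,-0.15],
    [0.05,-0.05,0,-0.03,0,0,-0.15],
  ],
)

```text
time_s: 21.95
tool_pos: [0.5604, -0.1371, 0.1473]
ee_rot: [-180.0, -0.0, 73.6]
wrist_force: [-0.8, 1.7, 2.7]
gripper_width: 0.141
gripper_force: 60.0
```

```bash
sed -i 's/^meas()/meas(6)/' m.py; python3 m.py
```

```text
22.2 T [0.368 0.348 0.186] F [-1.253  1.55   4.393] P [ 560.466 -137.146  147.279] yaw 73.62039017954864 Tz [0.115 0.135 0.219 0.177 0.241 0.228]
```

move_arm(
  motion=[
    [0.05,-0.03,0.04,0.08,0,0,-0.08],
    [0.05,-0.05,0.05,0.07,0,0,-0.14],
    [0.05,-0.05,0.05,0.07,0,0,-0.14],
  ],
)

```text
time_s: 22.5
tool_pos: [0.56, -0.137, 0.1471]
ee_rot: [-180.0, 0.0, 65.5]
wrist_force: [0.2, 1.5, 1.6]
gripper_width: 0.142
gripper_force: 60.0
```

```bash
python3 m.py
```

```text
22.75 T [0.259 0.159 0.212] F [-0.308  1.69   1.528] P [ 560.045 -136.939  147.112] yaw 65.55635846103334 Tz [0.239 0.206 0.196 0.179 0.238 0.211]
```

move_arm(
  motion=[
    [0.05,-0.02,0.03,0,0,0,-0.07],
    [0.05,-0.04,0.05,0,0,0,-0.14],
    [0.05,-0.04,0.05,0,0,0,-0.14],
  ],
)

```text
time_s: 23.05
tool_pos: [0.5597, -0.1366, 0.1469]
ee_rot: [-180.0, 0.0, 57.5]
wrist_force: [-0.1, 0.6, -1.2]
gripper_width: 0.145
gripper_force: 60.0
```

```bash
sed -i 's/meas(6)/meas(8)/' m.py; python3 m.py
```

```text
23.4 T [0.073 0.011 0.24 ] F [ 0.152  0.362 -1.968] P [ 559.634 -136.628  146.924] yaw 57.514973221011644 Tz [0.19  0.282 0.24  0.251 0.229 0.193 0.237 0.294]
```

move_arm(
  motion=[
    [0.05,-0.02,0.02,-0.03,0,0,-0.07],
    [0.05,-0.03,0.03,-0.05,0,0,-0.14],
    [0.05,-0.03,0.03,-0.05,0,0,-0.14],
  ],
)

```text
time_s: 23.7
tool_pos: [0.5593, -0.1363, 0.1467]
ee_rot: [-180.0, 0.0, 49.5]
wrist_force: [-0.4, -0.7, -2.6]
gripper_width: 0.143
gripper_force: 60.0
```

```bash
python3 m.py
```

```text
24.05 T [-0.035  0.07   0.303] F [-0.32   0.028 -2.835] P [ 559.316 -136.317  146.737] yaw 49.490380650265365 Tz [0.272 0.333 0.326 0.305 0.273 0.302 0.316 0.292]
```

Torque is 0.30 N m. Releasing and lifting off.

move_arm(
  motion=[
    [0.3,0,0,0,0,0,0],
    [0.5,0,0,0,0,0,0],
    [0.6,0,0,0,0,0,0],
    [0.6,0,0,0,0,0,0],
    [0.6,0,0,1,0,0,0],
    [0.6,0,0,3,0,0,0],
    [0.6,0,0,6,0,0,0],
    [0.6,0,0,10,0,0,0],
  ],
)

```text
time_s: 24.85
tool_pos: [0.5586, -0.136, 0.247]
ee_rot: [-179.8, 0.1, 49.4]
wrist_force: [0.9, -0.2, -0.7]
gripper_width: 0.604
gripper_force: 0.0
```

move_arm(
  motion=[
    [0.6,-3,3,0,0,0,0],
    [0.6,-6,7,0,0,0,0],
    [0.6,-8,11,0,0,0,0],
    [0.6,-9,15,0,0,0,0],
    [0.6,-10,19,0,0,0,0],
    [0.6,-10,23,0,0,0,0],
    [0.6,-10,27,0,0,0,0],
    [0.6,-10,27,0,0,0,0],
  ],
)

```text
time_s: 25.65
tool_pos: [0.459, 0.1378, 0.2482]
ee_rot: [-180.0, -0.1, 49.8]
wrist_force: [-0.0, -0.3, 0.8]
gripper_width: 0.602
gripper_force: 0.0
```

```bash
python3 - <<'E'
from h import *
t=shot('top'); s=shot('side'); print(get_obs()['time_s'],pinflat(t))
g=lambda c,x0,y0,w,h,k: cv2.resize(c['frame'][y0:y0+h,x0:x0+w,::-1],None,fx=k,fy=k,interpolation=cv2.INTER_CUBIC)
cv2.imwrite('pics/f.png',np.hstack([g(t,310,185,70,65,6),g(s,255,130,60,65,6)]))
E
```

```text
25.75 ((np.float64(374.43505674653215), np.float64(211.85119798234552)), array([ 0.55974122, -0.24474399,  0.105     ]), (np.float64(345.7945057322085), np.float64(211.68743240320137)), array([ 0.56476133, -0.17035467,  0.0704    ]))
```

View pics/f.png

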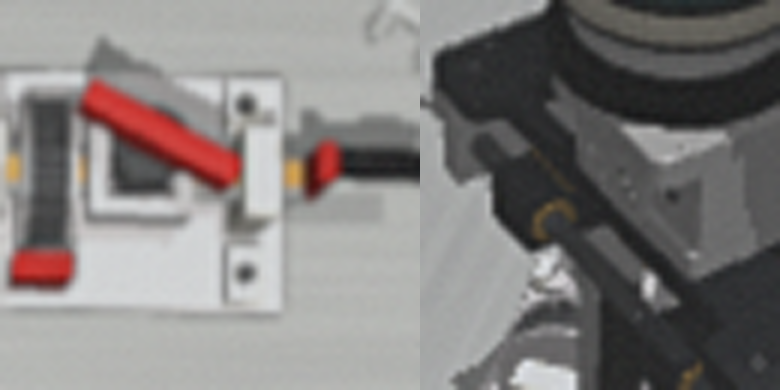

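The key stands upright in the screw with its bar at roughly 60° yaw, the flat still shows beside the boss, and the pin hasn't moved. I'll check the key's height and that it is at rest.

```bash
python3 - <<'E'
from h import *
def bar(c):
    F=c['frame'].astype(int); M=((F[...,0]-F[...,1])>70).astype(np.uint8); M[:195]=0;M[220:]=0;M[:,:322]=0;M[:,352:]=0
    v,u=np.nonzero(M); P=np.array([at_z(c,a,b,.175)[:2] for a,b in zip(u,v)]); d=P-P.mean(0); w=np.linalg.svd(d,full_matrices=False)[2][0]
    Z=[pt(c,a,b)[2] for a,b in zip(u,v) if c['z_map'][b,a]>0]
    return P.mean(0),np.degrees(np.arctan2(w[1],w[0])),np.ptp(d@w),np.percentile(Z,[25,50,75])
print(bar(load('top')))
for i in range(8): c=shot('top')
print(bar(c)); o=get_obs(); print(o['time_s'],o['qd'].max(),o['wrist_force'])
E
```

```text
(array([ 0.5585185 , -0.13213692]), np.float64(-118.19397070794186), np.float64(0.0739228171989475), array([0.17351586, 0.17535317, 0.17664898]))
(array([ 0.55856359, -0.13195299]), np.float64(-118.0010661552657), np.float64(0.0739194724569649), array([0.17342051, 0.17504148, 0.17662189]))
26.15 0.3241762163467836 [-0.28399025  0.60609509 -0.10836696]
```

```bash
python3 -c "
from workcell import *
print(hand_in())"
```

```text
the job is handed in; nothing more can be done
None
```

I handed the job in at about 26 s: the flat is within about 1° of straight up, the screw was tightened to a measured 0.30 N m, and the key stands released and still in the socket, though its bar swung back about 12° on release (I estimate still well over 20 N on the flat); the hand-in gave no verdict.

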